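Sweep the broken sherds off the ware board into the scrap tray

TASK

Clear the ware board of breakages: with the fingertips, sweep the three broken bits of pot (a curved bit of wall, a bit of base and a broken lid) along the board and over its end into the steel scrap tray standing there. Only push them along the board: do not pick them up, grip them or press hard on them. Leave the four whole little pots and figures on the board standing where they are.

Things in the scene. Friction and masses are not known exactly. Their poses are not given: they have to be found in the camera images.
- board: Plywood ware board on cleats, fixed: 310 mm along its x, 360 mm along its y, flat top 60 mm above the bench. Origin under its centre at bench level; x points away from the robot (turned up to 7 degrees), y to the robot's left. The broken pieces lie in two lanes along y, at x = -67 (two pieces) and +67 mm (one), each within 12 mm; whole pieces stand along x = 0 and +-132 mm, none in a lane.
- tray: Open scrap tray of folded sheet steel, fixed, 310 mm along its x, 130 mm along its y, 38 mm high, walls and floor 3 mm, a small bail handle on each x end. It stands square at one y end of the board (left or right differs), its near rim tucked 12 mm under the overhanging end: what is swept over that end drops in. Origin under its centre at bench level, axes parallel to the board's.
- sherd_wall: Broken curved bit of pot wall, unglazed red clay, an arched plate 44 x 36 mm, 6 mm thick, 13 mm high as it lies on the board with its hollow down; origin at its middle, about 6 mm above what it lies on; z up, y along the arch's straight edges. About 30 g.
- sherd_base: Broken bit of pot base with a stub of wall, unglazed red clay: a flat plate 34 x 32 x 7 mm with an upstanding ridge 18 mm high (from the underside) along its +x edge; origin at its middle, 9 mm above what it lies on; z up. About 30 g.
- sherd_lid: Most of a broken little lid, unglazed red clay: a flat D-shaped plate 8 mm thick, 30 mm along x by 40 mm along y, snapped straight across on its -x side, with a small round knob on top, 22 mm high in all; origin at the plate's middle, 10 mm above what it lies on; z up. About 30 g.
- bud_vase: Small bud vase 58 mm tall, 40 mm across its belly, a whole piece of unglazed red clay standing on the board, to be left alone; origin at the centre of its foot (board top level), z up. 
- tea_bowl: Small open tea bowl 36 mm tall, 40 mm across its rim, a whole piece of unglazed red clay standing on the board, to be left alone; origin at the centre of its foot (board top level), z up. 
- figure: Small seated figure with a round head, 60 mm tall, 38 mm across its foot, a whole piece of unglazed red clay standing on the board, to be left alone; origin at the centre of its foot (board top level), z up. 
- lidded_jar: Small round jar with a knobbed lid, 54 mm tall, 39 mm across, a whole piece of unglazed red clay standing on the board, to be left alone; origin at the centre of its foot (board top level), z up. 
- mould: Heavy half of a plaster mould, a white block 200 mm along x, 104 mm along y, 50 mm high, fixed at the end of the board that is away from the tray; not part of the job. Origin under its centre at bench level.

How it is judged (in metres and radians):
At the end, for the whole second after the job is handed in: All three broken pieces lie at rest inside the scrap tray (their middles within its walls and lower than 50 mm above the bench: leaning or lying on one another is fine), and the four whole pieces stand upright (within 0.2 rad) and within 15 mm of where they began (x of sherd_wall in the frame of tray between -0.152 and 0.152 m and y of sherd_wall in the frame of tray between -0.062 and 0.062 m and z of each of sherd_wall, sherd_base, sherd_lid in the frame of tray below 0.05 m and linear speed of each of sherd_wall, sherd_base, sherd_lid below 0.02 m/s and x of sherd_base in the frame of tray between -0.152 and 0.152 m and y of sherd_base in the frame of tray between -0.062 and 0.062 m and x of sherd_lid in the frame of tray between -0.152 and 0.152 m and y of sherd_lid in the frame of tray between -0.062 and 0.062 m and distance of each of bud_vase, tea_bowl, figure, lidded_jar from where it was at the start of the episode below 0.015 m and angle between each of bud_vase, tea_bowl, figure, lidded_jar's own z axis and vertical below 0.2 rad); the robot touches nothing.
It fails at once if a broken piece is picked up (its middle more than 35 mm above the board's top) (height (world z) of any of sherd_wall, sherd_base, sherd_lid above 0.095 m).
It fails at once if a broken piece is gripped, or pressed harder than 20 N, by the fingers (contact force between the fingers and sherd_wall above 20 N or contact force between the fingers and sherd_base above 20 N or contact force between the fingers and sherd_lid above 20 N).
It fails at once if a whole piece is lifted or shifted by more than 15 mm (distance of any of bud_vase, tea_bowl, figure, lidded_jar from where it was at the start of the episode above 0.015 m).
It fails at once if a whole piece is tipped by more than 0.2 rad (angle between any of bud_vase, tea_bowl, figure, lidded_jar's own z axis and vertical above 0.2 rad).
It also fails if it takes over 64 s, if anything falls off the work surface, if the arm or the gripper's body presses on something with over 40 N, if the wrist force passes 120 N, or if a joint passes its speed limit or range.

ROBOT

A 6-joint arm with a two-finger parallel gripper is mounted at the origin on the work surface. World frame = base frame: x ahead of the robot, y to its left, z up, the work surface at z = 0. Lengths are in mm, angles in rad, forces in N, time in s.
With the tool pointing down it reaches from about 350 to 875 mm from the base axis. Payload 4.2 kg.
Tool frame: the origin (TCP) lies midway between the tips of the shut fingers; the grasp point (between the pads) lies 19 mm behind it (arm.tcp_to_grasp is the distance from the TCP to the grasp point, in mm); z points along the fingers, y is the line along which they close (so a half turn about z gives the same grasp; the last joint's range is limited). The gripper opens to 85 mm and grips with 20 to 120 N. Pads are 22 mm wide; open, the fingers measure 114 mm over their backs; the gripper's body (76 mm by 85 mm) begins 54 mm behind the grasp point. The pads swing forward as they close: fully open they stand 13 mm farther back than shut.
Start: joints at [0.259, 0.385, 0.008, 0, -1.194, -0.259], TCP at [624.979, 0.025, 206.612] pointing down, gripper open.
Joint ranges: [-3.14, 3.14], [-1.21, 2.06], [-1.07, 1.41], [-3.16, 2.05], [-2.99, -0.16], [-3.1, 3.1]. Speed limits (rad/s): [2.79, 2.79, 3.14, 3.14, 3.14, 3.14].

INTERFACE

Orientations are given as a unit quaternion [x, y, z, w].
In Python, from bench import arm, get_image gives the robot as it stands.
- The arm moves only by the tool drive_tool, never from a script. Its argument "deltas" is a list of rows, each a list of 2 entries, a list of its own where there are three numbers: the shift along the tool's x, y, z in cm, then the turn, a rotation vector about the tool's x, y, z in degrees. In form: [[[x, y, z], [ax, ay, az]], ...]. A call has 1 to 12 rows; each row shifts and turns the commanded pose from where the row before left it, along the tool's axes as they then stand; what a row does not reach is not made up. A row lasts 1/10 s, in which the tool goes at most 50 mm and 8.59 degrees, less where a joint would pass 70% of its speed; a pose out of reach is approached as far as the arm can. A call with a gripper value outside its range is refused whole. "claw" is the finger opening in cm, from 0 to 8.54, set as the call begins (left out, the last holds). The fingers move at their own pace and stop on an object; the grip force is fixed at half the most. Time passes only in rows, so rows that do not move let the fingers close. It gives the time, the measured TCP pose, the force, the opening and the grip force at its end, in the units of the state.
- arm.read_state(): the state, without advancing time (a new reading comes with each control period).
- get_image(name): name is "scene" or "side" or "wrist"; returns a dict with "img" (420x560x3 uint8, red, green, blue), "fx", "fy", "cx", "cy" (pixels), "eye" and "orientation" of the camera in the world; the wrist camera has in their place "mount" (4x4, takes a point from camera to tool coordinates, whose origin is the TCP and whose axes are the flange's). Camera axes: x right, y down, z forward; pixel columns grow to the right and rows downward; lengths in mm; the calibration is good to about 2 mm. A picture is of the moment at which its call begins: read the wrist's pose just before it. There is no depth.
- arm.job_done(): hands the job in; it is judged then, once.
The state is a dict: "clock": time; "joints": joint angles; "joint_vel": joint speeds; "joint_efforts": joint torques, N m; "position": TCP position; "ee_rot": TCP orientation; "contact_force": force on the tool from outside, world axes, zero at the start; "wrist_torque": the same for the moment, N m; "gripper_width": finger opening in mm; "grasp_force": force on a finger pad.
Only numpy, scipy, OpenCV 4.12 (cv2) and the standard library are available. Lean on these libraries where they do the work, as an engineer would, in place of code of your own. Each camera call takes 0.05 s, during which the arm holds its last target. There are 200 camera calls.

## Working session

There is one attempt and no reset: what is moved stays moved. The work goes in short steps, Python scripts to look and compute and a tool call to move; the robot and the scene stay as the last step left them, time stands still between calls to the robot, and variables do not carry over. Pictures are saved under pics/ and viewed, at most 10 in all, crops included, and the job is handed in when it is done.

Besides the shell and the picture viewer there is one more tool, called after "Call:" by a JSON object that holds its "op" and its "data". drive_tool: Moves the arm, as the interface text tells. Its arguments: {"type":"object","properties":{"deltas":{"type":"array"},"claw":{"type":"number"}},"required":["deltas"]}

```bash
mkdir -p pics
cat > h.py <<'E'
import numpy as np,cv2
from scipy.spatial.transform import Rotation as R
from bench import arm,get_image
def cam(d,s=None):
    if 'mount' in d:
        T=np.eye(4);T[:3,:3]=R.from_quat(s['ee_rot']).as_matrix();T[:3,3]=s['position']
        M=T@np.array(d['mount']);return M[:3,:3],M[:3,3]
    o=np.array(d['orientation'],float)
    return (o if o.shape==(3,3) else R.from_quat(o).as_matrix()),np.array(d['eye'],float)
def cast(d,u,v,z,s=None):
    r,e=cam(d,s);k=r@np.array([(u-d['cx'])/d['fx'],(v-d['cy'])/d['fy'],1]);return e+k*(z-e[2])/k[2]
def proj(d,p,s=None):
    r,e=cam(d,s);q=r.T@(np.array(p)-e);return q[0]/q[2]*d['fx']+d['cx'],q[1]/q[2]*d['fy']+d['cy']
E
python3 - <<'E'
from h import *
s=arm.read_state();print(s['position'],s['ee_rot'],s['clock'])
for n in('scene','wrist'):
    d=get_image(n);r,e=cam(d,s);print(n,e,r[:,2],d['fx'])
    cv2.imwrite(f'pics/{n}0.png',d['img'][:,:,::-1])
E
```

```text
[6.24368813e+02 3.18360369e-02 2.05512753e+02] [-0.70704887  0.70716386  0.00073007 -0.00080405] 0.0
scene [1019.15237152    7.72727727  775.44498471] [-0.56412331  0.02103939 -0.82542246] 419.9569266405678
wrist [625.29382661 -69.04424116 371.51908442] [-0.00204895  0.27669062 -0.96095687] 358.5169977426176
```

View pics/scene0.png

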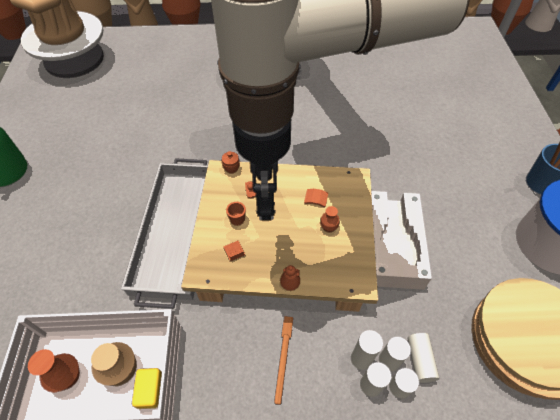

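View pics/wrist0.png

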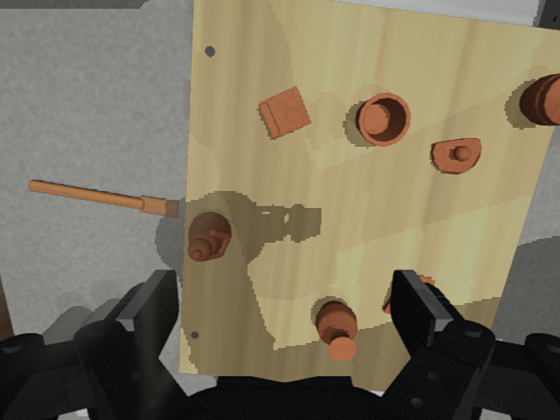

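The wrist view shows the lid at about (455,155), the base bit at (285,112), and the wall bit half hidden at (410,295). The scene view shows them at (252,188), (234,250) and (316,197), with the tray on the robot's right (-y).

Run:
```python
from h import *
s=arm.read_state()
for n in('scene','wrist'):
    d=get_image(n);h=cv2.cvtColor(d['img'],cv2.COLOR_RGB2HSV)
    m=((h[:,:,0]<12)|(h[:,:,0]>174))&(h[:,:,1]>130)&(h[:,:,2]>50);m=cv2.morphologyEx(m.astype(np.uint8),cv2.MORPH_OPEN,np.ones((2,2)))
    N,L,S,C=cv2.connectedComponentsWithStats(m)
    for i in range(1,N):
        if S[i,4]<50:continue
        ys,xs=np.where(L==i)
        q=np.array([cast(d,x,y,66,s)[:2] for x,y in zip(xs,ys)])
        if abs(q[:,0].mean()-600)>260 or abs(q[:,1].mean())>260: continue
        print(n,C[i].round(),S[i,4],'mean',q.mean(0).round(),'min',q.min(0).round(),'max',q.max(0).round())
    if n=='scene':
        m=((h[:,:,0]>12)&(h[:,:,0]<30)&(h[:,:,1]>80)&(h[:,:,2]>110)).astype(np.uint8)
        m[:150]=0;m[300:]=0;m[:,:170]=0;m[:,390:]=0
        c=max(cv2.findContours(m,0,2)[0],key=cv2.contourArea)
        a=cv2.approxPolyDP(cv2.convexHull(c),8,True)[:,0]
        for u,v in a: print('board',u,v,cast(d,u,v,60)[:2].round())
```

```text
scene [231. 163.] 290 mean [401. -76.] min [372. -95.] max [431. -59.]
scene [251. 191.] 120 mean [481. -33.] min [460. -43.] max [501. -22.]
scene [317. 198.] 313 mean [506. 106.] min [485.  81.] max [530. 129.]
scene [237. 213.] 349 mean [538. -61.] min [512. -82.] max [566. -43.]
scene [331. 220.] 352 mean [562. 128.] min [531. 109.] max [591. 145.]
scene [235. 251.] 262 mean [626. -64.] min [605. -83.] max [646. -45.]
scene [291. 279.] 373 mean [688.  40.] min [664.  23.] max [710.  57.]
board 209 161 [ 389. -127.]
board 368 169 [428. 226.]
board 377 299 [731. 193.]
board 182 287 [ 693. -160.]
wrist [548.  99.] 989 mean [409. -76.] min [396. -95.] max [424. -56.]
wrist [286. 114.] 1576 mean [624. -65.] min [603. -85.] max [644. -45.]
wrist [385. 120.] 2096 mean [541. -59.] min [520. -80.] max [563. -38.]
wrist [457. 156.] 1382 mean [478. -30.] min [458. -43.] max [499. -14.]
wrist [213. 244.] 946 mean [690.  50.] min [673.  28.] max [710.  67.]
wrist [429. 282.] 62 mean [489.  88.] min [483.  84.] max [495.  92.]
wrist [339. 331.] 1716 mean [571. 141.] min [553. 111.] max [593. 175.]
wrist [389. 309.] 51 mean [524. 117.] min [521. 111.] max [527. 121.]
```

Call:
{"op": "drive_tool", "data": {"deltas": [[[0, 0, 0], [0, 0, 3.1]], [[0, 0, 0], [0, 0, 3.1]], [[0, 3.5, 0], [0, 0, 0]], [[0, 3.5, 0], [0, 0, 0]], [[0, 3.5, 0], [0, 0, 0]], [[0, 3.5, 0], [0, 0, 0]], [[0, 0, 2], [0, 0, 0]], [[0, 0, 2], [0, 0, 0]], [[0, 0, 2], [0, 0, 0]], [[0, 0, 2], [0, 0, 0]], [[0, 0, 0], [0, 0, 0]], [[0, 0, 0], [0, 0, 0]]], "claw": 1.2}}

```text
clock: 1.4
position: [486.0, 15.1, 126.9]
ee_rot: [-0.668, 0.744, -0.0, -0.0]
contact_force: [-0.2, -0.0, -0.6]
gripper_width: 12.4
grasp_force: 0.0
```

```bash
cat >> h.py <<'E'
def bd(p,a=np.radians(-6.25),c=(560,33)):
    x,y=p[0]-c[0],p[1]-c[1];return np.round([x*np.cos(a)+y*np.sin(a),-x*np.sin(a)+y*np.cos(a)],1)
E
python3 - <<'E'
from h import *
s=arm.read_state();print(s['clock'],s['position'],bd(s['position']),R.from_quat(s['ee_rot']).as_matrix().round(3),s['gripper_width'],s['contact_force'])
d=get_image('scene');a=d['img'][130:310,120:440,::-1].copy();d=get_image('wrist')
b=d['img'][:,:,::-1];a=cv2.resize(a,(560,315))[:180] if 0 else cv2.resize(a,(320,180))
v=np.zeros((600,560,3),np.uint8);v[:420]=b;v[420:,:320]=a
cv2.imwrite('pics/1.png',v)
E
```

```text
1.4 [485.99158521  15.0728263  126.88402877] [-71.6 -25.9] [[-0.108 -0.994 -0.   ]
 [-0.994  0.108 -0.001]
 [ 0.001  0.    -1.   ]] 12.412518812945464 [-0.18768521 -0.03246664 -0.62421405]
```

View pics/1.png

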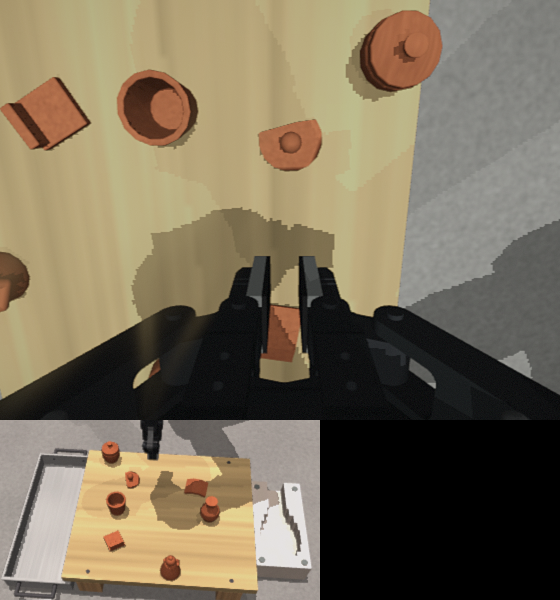

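Fingers sit centred behind the lid (fingers at column 285, lid at (290,145)), with the bowl at left and the jar at right. Next I check how high the wide gripper knuckles at (390,320) and (180,320) are above the tips, to be sure they clear the pots.

Run:
```python
from h import *
s=arm.read_state();d=get_image('wrist');M=np.array(d['mount'])
for u,v in((390,318),(410,325),(330,300),(308,258),(312,275),(560,400)):
    k=M[:3,:3]@np.array([(u-d['cx'])/d['fx'],(v-d['cy'])/d['fy'],1]);e=M[:3,3]
    for x0 in(11,-11): print(u,v,(e+k*(x0-e[0])/k[0]).round())
h=cv2.cvtColor(d['img'],cv2.COLOR_RGB2HSV)
m=((h[:,:,0]<12)|(h[:,:,0]>174))&(h[:,:,1]>130)&(h[:,:,2]>50)
N,L,S,C=cv2.connectedComponentsWithStats(m.astype(np.uint8))
for i in range(1,N):
    if S[i,4]<150: continue
    ys,xs=np.where(L==i);q=np.array([bd(cast(d,x,y,68,s)) for x,y in zip(xs,ys)])
    print(C[i].round(),q.mean(0).round(),q.min(0),q.max(0))
```

```text
390 318 [ 11.  30. -75.]
390 318 [-11.  42. -41.]
410 325 [ 11.  35. -79.]
410 325 [-11.  48. -46.]
330 300 [ 11.  14. -65.]
330 300 [-11.  19. -27.]
308 258 [ 11.   9. -32.]
308 258 [-11.  13.  18.]
312 275 [ 11.  10. -48.]
312 275 [-11.  13.  -3.]
560 400 [  11.   57. -106.]
560 400 [-11.  78. -83.]
[401.  50.] [-138. -127.] [-161.1 -147.2] [-114.8 -105. ]
[155. 108.] [  8. -94.] [ -16.7 -116. ] [ 30.2 -73. ]
[ 46. 115.] [ 74. -90.] [  49.  -112.1] [101.4 -69.8]
[292. 144.] [-75. -73.] [-93.1 -87.6] [-55.3 -57.5]
[  4. 297.] [127.  34.] [121.9  22. ] [132.1  44.1]
[282. 332.] [-69.  62.] [-81.9  38.8] [-53.4  85.6]
```

Call:
{"op": "drive_tool", "data": {"deltas": [[[0, 0.2, 2], [0, 0, 0]], [[0, 0, 2], [0, 0, 0]], [[0, 0, 1.2], [0, 0, 0]], [[0, 0, 0.6], [0, 0, 0]], [[0, 0, 0.4], [0, 0, 0]], [[0, 0, 0], [0, 0, 0]], [[0.6, 0, 0], [0, 0, 0]], [[0.6, 0, 0], [0, 0, 0]], [[0.6, 0, 0], [0, 0, 0]], [[0.8, 0, 0], [0, 0, 0]], [[0.8, 0, 0], [0, 0, 0]], [[0.8, 0, 0], [0, 0, 0]]]}}

```text
clock: 2.75
position: [479.2, -27.2, 64.7]
ee_rot: [-0.668, 0.744, -0.0, 0.0]
contact_force: [0.3, 0.2, 0.4]
gripper_width: 12.2
grasp_force: 0.0
```

Call:
{"op": "drive_tool", "data": {"deltas": [[[0.8, 0, 0], [0, 0, 0]], [[0.8, 0, 0], [0, 0, 0]], [[0.8, 0, 0], [0, 0, 0]], [[0.8, 0, 0], [0, 0, 0]], [[0.8, 0, 0], [0, 0, 0]], [[0, 0, 0], [0, 0, 0]]]}}

```text
clock: 3.35
position: [474.7, -67.0, 64.6]
ee_rot: [-0.667, 0.745, 0.0, -0.0]
contact_force: [-0.6, 1.0, 0.2]
gripper_width: 12.1
grasp_force: 0.0
```

Run:
```python
from h import *
s=arm.read_state();print(s['clock'],bd(s['position']),s['position'][2])
d=get_image('scene');a=cv2.resize(d['img'][130:310,120:440,::-1],(560,315));d=get_image('wrist')
cv2.imwrite('pics/2.png',np.vstack([a,d['img'][:280,:,::-1]]))
```

```text
3.35 [ -73.9 -108.7] 64.55015226447249
```

View pics/2.png

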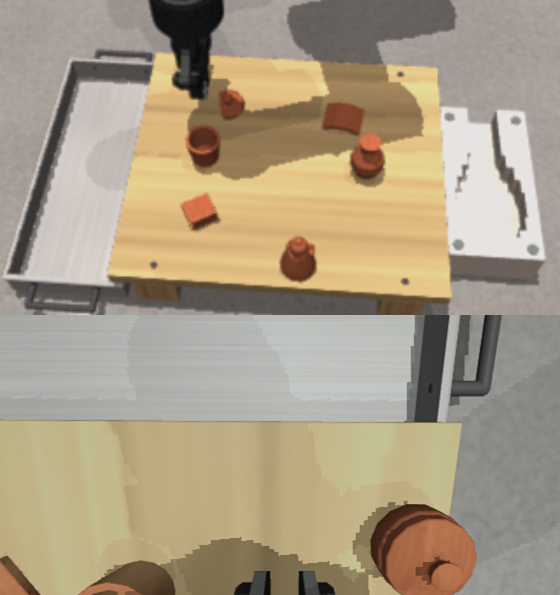

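The lid has not moved (still about (252,189) in the scene). The fingertips passed over its plate, with the knob going between them: partly open, the tips sit higher than the TCP. I'll find the true tip height by touching the board gently here.

Call:
{"op": "drive_tool", "data": {"deltas": [[[0, 0, 0.1], [0, 0, 0]], [[0, 0, 0.1], [0, 0, 0]], [[0, 0, 0.1], [0, 0, 0]], [[0, 0, 0], [0, 0, 0]]]}}

```text
clock: 3.85
position: [474.8, -66.0, 61.4]
ee_rot: [-0.668, 0.744, 0.0, -0.0]
contact_force: [-0.3, 0.4, 0.7]
gripper_width: 12.0
grasp_force: 0.0
```

Call:
{"op": "drive_tool", "data": {"deltas": [[[0, 0, 0.1], [0, 0, 0]], [[0, 0, 0.1], [0, 0, 0]], [[0, 0, 0], [0, 0, 0]]]}}

```text
clock: 4.15
position: [474.8, -66.2, 59.5]
ee_rot: [-0.668, 0.744, 0.0, -0.0]
contact_force: [-0.3, 0.7, -0.6]
gripper_width: 11.8
grasp_force: 0.0
```

Call:
{"op": "drive_tool", "data": {"deltas": [[[0, 0, 0.1], [0, 0, 0]], [[0, 0, 0.1], [0, 0, 0]], [[0, 0, 0], [0, 0, 0]]]}}

```text
clock: 4.45
position: [474.8, -66.2, 57.5]
ee_rot: [-0.668, 0.744, 0.0, -0.0]
contact_force: [-0.3, -0.6, -0.8]
gripper_width: 12.0
grasp_force: 0.0
```

Call:
{"op": "drive_tool", "data": {"deltas": [[[0, 0, 0.1], [0, 0, 0]], [[0, 0, 0.1], [0, 0, 0]], [[0, 0, 0], [0, 0, 0]]]}}

```text
clock: 4.75
position: [474.8, -66.2, 55.4]
ee_rot: [-0.668, 0.744, 0.0, -0.0]
contact_force: [-0.2, -0.4, 0.2]
gripper_width: 11.5
grasp_force: 0.0
```

Call:
{"op": "drive_tool", "data": {"deltas": [[[0, 0, 0.1], [0, 0, 0]], [[0, 0, 0], [0, 0, 0]]]}}

```text
clock: 4.95
position: [474.9, -66.2, 54.5]
ee_rot: [-0.668, 0.744, 0.0, -0.0]
contact_force: [-0.4, -0.6, 0.3]
gripper_width: 11.9
grasp_force: 0.0
```

Call:
{"op": "drive_tool", "data": {"deltas": [[[0, 0, 0.1], [0, 0, 0]], [[0, 0, 0], [0, 0, 0]]]}}

```text
clock: 5.15
position: [474.9, -66.2, 53.5]
ee_rot: [-0.668, 0.744, 0.0, -0.0]
contact_force: [0.3, -0.2, 1.0]
gripper_width: 11.9
grasp_force: 0.0
```

Call:
{"op": "drive_tool", "data": {"deltas": [[[0, 0, 0.1], [0, 0, 0]], [[0, 0, 0], [0, 0, 0]]]}}

```text
clock: 5.35
position: [474.8, -66.2, 52.5]
ee_rot: [-0.668, 0.744, 0.0, -0.0]
contact_force: [-0.3, 0.4, 0.1]
gripper_width: 12.0
grasp_force: 0.0
```

Call:
{"op": "drive_tool", "data": {"deltas": [[[0, 0, 0.1], [0, 0, 0]], [[0, 0, 0], [0, 0, 0]]]}}

```text
clock: 5.55
position: [474.9, -66.2, 51.5]
ee_rot: [-0.668, 0.744, 0.0, -0.0]
contact_force: [0.2, 0.1, -0.8]
gripper_width: 12.3
grasp_force: 0.0
```

Run:
```python
from h import *
s=arm.read_state();print(s['clock'],bd(s['position']),s['position'])
d=get_image('scene');print(proj(d,s['position']))
a=cv2.resize(d['img'][130:240,190:290,::-1],(545,600),interpolation=cv2.INTER_CUBIC)
cv2.imwrite('pics/3.png',a)
```

```text
5.55 [ -73.8 -107.9] [474.87130316 -66.17869904  51.49096047]
(np.float64(235.76316952475887), np.float64(192.93364378489076))
```

View pics/3.png

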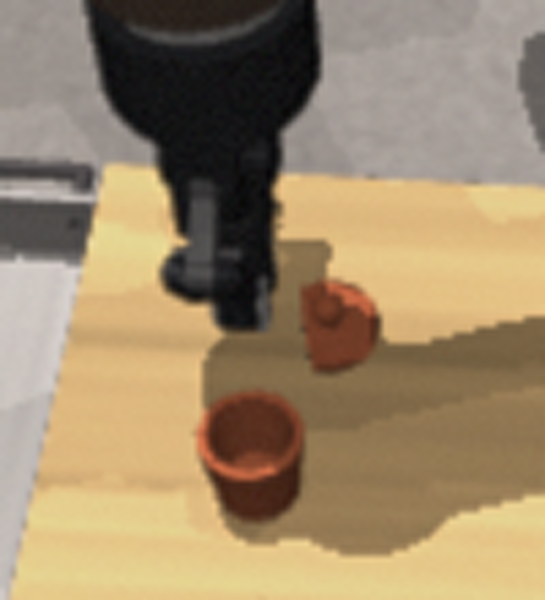

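The visible tip is at about (235,190) and the TCP projects to (235.8,192.9), so the tips are well above the TCP, near board level. The lid stands at its old place behind the fingers. Continuing down gently.

Call:
{"op": "drive_tool", "data": {"deltas": [[[0, 0, 0.1], [0, 0, 0]], [[0, 0, 0], [0, 0, 0]]]}}

```text
clock: 5.8
position: [474.9, -66.2, 50.5]
ee_rot: [-0.668, 0.744, 0.0, -0.0]
contact_force: [-0.6, 0.7, 0.5]
gripper_width: 12.3
grasp_force: 0.0
```

Call:
{"op": "drive_tool", "data": {"deltas": [[[0, 0, 0.1], [0, 0, 0]], [[0, 0, 0], [0, 0, 0]]]}}

```text
clock: 6.0
position: [474.8, -66.2, 49.5]
ee_rot: [-0.668, 0.744, 0.0, -0.0]
contact_force: [0.6, -0.2, -0.0]
gripper_width: 12.0
grasp_force: 0.0
```

Call:
{"op": "drive_tool", "data": {"deltas": [[[0, 0, 0.1], [0, 0, 0]], [[0, 0, 0], [0, 0, 0]]]}}

```text
clock: 6.2
position: [474.9, -66.2, 48.5]
ee_rot: [-0.668, 0.744, 0.0, -0.0]
contact_force: [0.5, -0.4, 0.2]
gripper_width: 12.3
grasp_force: 0.0
```

Call:
{"op": "drive_tool", "data": {"deltas": [[[0, 0, 0.1], [0, 0, 0]], [[0, 0, 0], [0, 0, 0]]]}}

```text
clock: 6.4
position: [474.8, -66.2, 47.5]
ee_rot: [-0.668, 0.744, 0.0, -0.0]
contact_force: [-0.1, 0.6, 0.8]
gripper_width: 12.2
grasp_force: 0.0
```

Call:
{"op": "drive_tool", "data": {"deltas": [[[0, 0, 0.1], [0, 0, 0]], [[0, 0, 0], [0, 0, 0]]]}}

```text
clock: 6.6
position: [474.9, -66.1, 46.5]
ee_rot: [-0.668, 0.744, 0.0, -0.0]
contact_force: [-0.1, -0.9, 0.2]
gripper_width: 11.9
grasp_force: 0.0
```

Call:
{"op": "drive_tool", "data": {"deltas": [[[0, 0, 0.1], [0, 0, 0]], [[0, 0, 0], [0, 0, 0]]]}}

```text
clock: 6.8
position: [474.9, -66.2, 45.5]
ee_rot: [-0.668, 0.744, 0.0, -0.0]
contact_force: [0.2, 0.4, -0.1]
gripper_width: 11.6
grasp_force: 0.0
```

Run:
```python
from h import *
s=arm.read_state();print(s['clock'],bd(s['position']),s['position'])
d=get_image('side');print(proj(d,s['position']),cam(d)[1],cam(d)[0][:,2]);u,v=map(int,proj(d,s['position']))
for x,y in((-155,-180),(-155,180),(155,-180),(155,180)):
  print(proj(d,[560+x*.994+y*.109,33-x*.109+y*.994,60]))
cv2.imwrite('pics/4.png',d['img'][:,:,::-1])
```

```text
6.8 [ -73.8 -107.8] [474.86775305 -66.1612764   45.50110015]
(np.float64(341.6074799041932), np.float64(217.08605751087055)) [292.37031647 563.82224903 553.34847567] [ 0.36769555 -0.70822114 -0.60267968]
(np.float64(397.1045754045956), np.float64(207.22924683976422))
(np.float64(299.57369447713796), np.float64(336.6791197391585))
(np.float64(266.10615467650376), np.float64(159.56745447281995))
(np.float64(143.7076280123275), np.float64(248.56744363589672))
```

View pics/4.png

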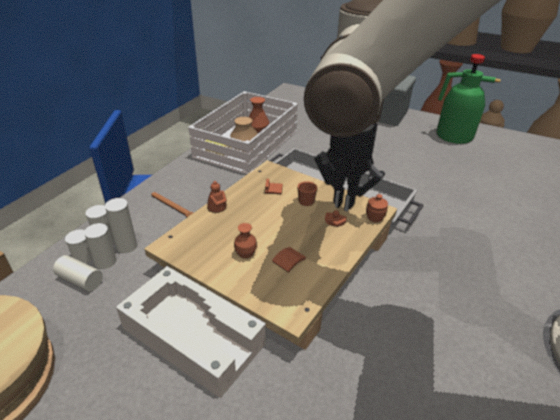

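Side view: tips at about (345,208), and the TCP projects to (341,217). So the tips still hover about at board level, and the bowl (307,190) and jar (377,208) are clear. I keep probing.

Call:
{"op": "drive_tool", "data": {"deltas": [[[0, 0, 0.1], [0, 0, 0]], [[0, 0, 0], [0, 0, 0]]]}}

```text
clock: 7.05
position: [474.9, -66.2, 44.5]
ee_rot: [-0.668, 0.744, 0.0, -0.0]
contact_force: [-0.2, -0.6, -0.2]
gripper_width: 11.8
grasp_force: 0.0
```

Call:
{"op": "drive_tool", "data": {"deltas": [[[0, 0, 0.1], [0, 0, 0]], [[0, 0, 0], [0, 0, 0]]]}}

```text
clock: 7.25
position: [474.9, -66.2, 43.5]
ee_rot: [-0.668, 0.744, 0.0, -0.0]
contact_force: [0.1, -0.0, 0.4]
gripper_width: 11.9
grasp_force: 0.0
```

Call:
{"op": "drive_tool", "data": {"deltas": [[[0, 0, 0.1], [0, 0, 0]], [[0, 0, 0], [0, 0, 0]]]}}

```text
clock: 7.45
position: [474.9, -66.1, 42.5]
ee_rot: [-0.668, 0.744, 0.0, -0.0]
contact_force: [0.6, -0.7, 0.3]
gripper_width: 11.8
grasp_force: 0.0
```

Run:
```python
from h import *
s=arm.read_state();p=s['position']
for n in('scene','side'):
    d=get_image(n);v=d['img'].max(2);u0,v0=proj(d,p);print(n,u0,v0,[np.round(proj(d,[p[0],p[1],z]),1) for z in(55,60,65,70)])
    a=int(u0)-14;b=int(v0)-22
    print(a,b);print(v[b:b+30,a:a+28])
    cv2.imwrite(f'pics/5{n}.png',d['img'][:,:,::-1])
a,b=[cv2.imread(f'pics/5{n}.png') for n in('scene','side')]
cv2.imwrite('pics/5.png',np.hstack([cv2.resize(a[160:210,200:270],(0,0),fx=5,fy=5,interpolation=0),cv2.resize(b[180:230,305:375],(0,0),fx=5,fy=5,interpolation=0)]))
```

```text
scene 236.15487329502685 195.4174912281601 [array([235.6, 191.9]), array([235.4, 190.5]), array([235.2, 189.1]), array([235. , 187.7])]
222 173
[[136  48  27  71  76  77  76  69  35  19  20  14  14  29  22  20  21  30
  110 202 215 216 209 158 138 144 200 212]
 [158  64  25  67  78  77  75  67  37  28  24  26  26  26  23  24  18  38
  113 146 145 142 142 134 132 131 136 149]
 [178  95  45  69  76  77  76  67  36  25  22  26  17  20  20  21  19  38
  122 154 142 138 137 137 138 138 135 144]
 [231 175 115  81  77  78  78  69  36  21  18  17  19  14  20  22  21  34
  108 152 147 142 137 139 140 138 137 147]
 [229 219 188 113  82  82  80  71  37  24  19  25  22  24  22  17  14  31
   98 153 159 155 143 138 139 138 136 145]
 [168 121 111  87  84  83  82  61  38  38  38  37  27  23  23  22  14  22
   75 145 151 141 138 135 136 136 135 145]
 [122  72  70  81  84  84  82  61  42  55  64  64  49  26  17  19  17  20
   65 127 134 135 134 132 132 134 132 144]
 [ 48  36  48  75  82  79  81  60  42  38  40  47  39  27  17  17  22  19
   50 123 133 134 135 134 133 133 138 156]
 [ 57  44  58  68  7
[... 5507 characters left out ...]
 90  92  90  93 100  97  98 106 110 109 106 112 124 143 162 164 161 148
  124 111 112 116 113 116 117 113 113 116]
 [ 89  83  85  91  92  96 115 138 139 138 148 147 155 162 160 145 128 110
   99 111 128 125 127 122 119 115 118 121]
 [ 88  79  80  78  78  89 117 144 157 169 165 163 160 150 127 110  86  92
  113 142 169 170 168 146 120 118 119 114]
 [ 94  89  84  81  76  78  96 116 131 151 158 147 127 110  92  85  80 118
  157 181 197 200 187 154 124 118 113 117]
 [ 99  96  94  91  76  75  81  87 101 115 115 103  95  88  84  91 114 157
  190 205 205 204 195 177 155 137 123 122]
 [106 120 130 129 110  93  92  85  85  90  82  84  96 104 118 141 172 189
  203 205 204 202 202 199 188 177 160 135]]
```

View pics/5.png

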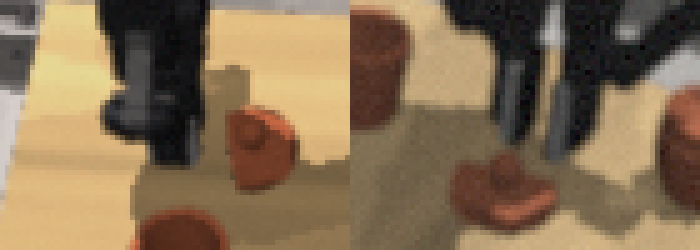

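Scene view: near finger's bottom at row ~193. Side view: tips end at rows ~208–211. Both put the tips about z = 62–66 with the reported TCP at 42.5, so they are a few mm above the board. I'll continue down in small steps.

Call:
{"op": "drive_tool", "data": {"deltas": [[[0, 0, 0.1], [0, 0, 0]], [[0, 0, 0.1], [0, 0, 0]], [[0, 0, 0], [0, 0, 0]]]}}

```text
clock: 7.85
position: [474.8, -66.2, 40.4]
ee_rot: [-0.668, 0.744, 0.0, -0.0]
contact_force: [-1.0, 0.8, -0.4]
gripper_width: 11.9
grasp_force: 0.0
```

Call:
{"op": "drive_tool", "data": {"deltas": [[[0, 0, 0.1], [0, 0, 0]], [[0, 0, 0], [0, 0, 0]]]}}

```text
clock: 8.05
position: [474.9, -66.2, 39.5]
ee_rot: [-0.668, 0.744, 0.0, -0.0]
contact_force: [-0.7, 0.3, 0.0]
gripper_width: 12.0
grasp_force: 0.0
```

Call:
{"op": "drive_tool", "data": {"deltas": [[[0, 0, 0.1], [0, 0, 0]], [[0, 0, 0], [0, 0, 0]]]}}

```text
clock: 8.25
position: [474.9, -66.2, 38.5]
ee_rot: [-0.668, 0.744, 0.0, -0.0]
contact_force: [-0.2, 0.5, -0.2]
gripper_width: 12.1
grasp_force: 0.0
```

Call:
{"op": "drive_tool", "data": {"deltas": [[[0, 0, 0.1], [0, 0, 0]], [[0, 0, 0], [0, 0, 0]]]}}

```text
clock: 8.45
position: [474.9, -66.2, 37.5]
ee_rot: [-0.668, 0.744, 0.0, -0.0]
contact_force: [1.1, -0.1, -0.1]
gripper_width: 11.9
grasp_force: 0.0
```

Call:
{"op": "drive_tool", "data": {"deltas": [[[0, 0, 0.1], [0, 0, 0]], [[0, 0, 0], [0, 0, 0]]]}}

```text
clock: 8.65
position: [474.9, -66.2, 36.5]
ee_rot: [-0.668, 0.744, 0.0, -0.0]
contact_force: [0.7, -0.3, -0.8]
gripper_width: 11.8
grasp_force: 0.0
```

Run:
```python
from h import *
s=arm.read_state();print(s['position'][2])
d=get_image('scene');v=d['img'].max(2);print(v[185:202,231:242])
d=get_image('side');v=d['img'].max(2);print(v[200:220,334:354])
print(arm.tcp_to_grasp,[x for x in dir(arm) if x[0]!='_'])
```

```text
36.49192396312702
[[ 39  38  35  30  18  12  21  50  35  34 101]
 [ 31  30  26  23  15  12  24  69  47  37 100]
 [ 26  26  22  13  13  14  26  54  50  65 117]
 [ 15  13  17  13  15  15  25  59  63 110 126]
 [ 18  15  17  17  12  19  35  63  67  96 121]
 [ 17  20  19  18  15  18  35  76  73  91 118]
 [ 29  22  21  24  22  18  34  77  76  86 116]
 [ 29  18  19  25  24  15  28  74  78  98 116]
 [ 36  21  24  22  20  20  24  74  83  99 113]
 [ 70  50  44  50  48  46  50  83  91 113 113]
 [122 108 103 104 103 102 103 112 121 122 121]
 [130 129 129 128 128 128 127 130 129 128 127]
 [131 132 131 130 133 132 131 130 129 130 132]
 [133 133 130 132 133 133 135 133 132 132 133]
 [132 132 132 133 134 133 133 133 134 133 132]
 [129 129 129 129 128 130 130 131 132 131 131]
 [126 125 128 126 127 129 127 126 128 127 127]]
[[ 38  59  77  67  37  32  26  21  74 131 155  98  76  81  65  46  30  36
   24  21]
 [ 38  59  80  70  41  21  21  32  79 137 144  92  74  84  64  37  26  23
   24  31]
 [ 39  68  78  64  43  23   9  36  93 140 130  85  76  77  68  37  23  29
   23  35]
 [ 44  65  76  62  33  24  
[... 791 characters left out ...]
  59  45  51  92 150
  192 201]
 [ 91 101  99  95  94  92 106 102  96  79  71  76  76  72  85  87 103 141
  177 187]
 [ 90  98  99  93  88  93 107 107 109  93  84  82  80  91 105 107 113 124
  137 144]
 [ 81  85  85  85  88  89  98 105  98 103  96  93  98 102 112 113 114 118
  115 121]
 [ 72  80  79  80  84  97  95 100 102  98  99 100 110 113 115 114 116 111
  115 117]
 [ 74  78  81  81  87  98  99 100  95  99 101 106 104 113 112 118 115 116
  111 115]
 [ 90  90  90  91  90  93  95  97 103 112 123 123 110 112 118 116 115 114
  118 116]
 [ 92  95  99  96  97 101 110 106 126 145 148 140 118 113 113 115 117 116
  114 117]]
18.700000000000003 ['IKError', 'job_done', 'read_state', 'tcp_to_grasp']
```

Call:
{"op": "drive_tool", "data": {"deltas": [[[0, 0, 0.1], [0, 0, 0]], [[0, 0, 0.1], [0, 0, 0]], [[0, 0, 0], [0, 0, 0]]]}}

```text
clock: 9.05
position: [475.1, -66.1, 35.6]
ee_rot: [-0.668, 0.744, -0.0, -0.0]
contact_force: [-3.1, 1.6, 8.4]
gripper_width: 12.1
grasp_force: 4.2
```

Call:
{"op": "drive_tool", "data": {"deltas": [[[0, 0, 0.1], [0, 0, 0]], [[0, 0, 0], [0, 0, 0]]]}}

```text
clock: 9.25
position: [475.2, -66.2, 35.6]
ee_rot: [-0.668, 0.744, -0.0, 0.0]
contact_force: [-4.9, 1.9, 16.8]
gripper_width: 12.2
grasp_force: 7.9
```

Call:
{"op": "drive_tool", "data": {"deltas": [[[0, 0, 0.1], [0, 0, 0]], [[0, 0, 0], [0, 0, 0]]]}}

```text
clock: 9.45
position: [475.2, -66.2, 35.6]
ee_rot: [-0.668, 0.744, -0.001, 0.0]
contact_force: [-8.2, 3.3, 22.2]
gripper_width: 12.0
grasp_force: 11.6
```

Call:
{"op": "drive_tool", "data": {"deltas": [[[0, 0, 0.1], [0, 0, 0]], [[0, 0, 0], [0, 0, 0]]]}}

```text
clock: 9.65
position: [475.2, -66.2, 35.5]
ee_rot: [-0.669, 0.744, -0.001, 0.0]
contact_force: [-9.6, 4.1, 30.7]
gripper_width: 12.0
grasp_force: 15.4
```

Board contact at reported TCP z = 35.6, so the partly open tips are about 24.5 mm above the reported TCP. The working height is 38.5. I go back over the lid and sweep again.

Call:
{"op": "drive_tool", "data": {"deltas": [[[0, 0, -2], [0, 0, 0]], [[0, 0, -3], [0, 0, 0]], [[-2, 0.1, 0], [0, 0, 0]], [[-3, 0, 0], [0, 0, 0]], [[-3.2, 0, 0], [0, 0, 0]], [[0, 0, 2], [0, 0, 0]], [[0, 0, 1.5], [0, 0, 0]], [[0, 0, 0.8], [0, 0, 0]], [[0, 0, 0], [0, 0, 0]], [[0, 0, 0], [0, 0, 0]]]}}

```text
clock: 10.65
position: [483.2, 15.3, 38.9]
ee_rot: [-0.668, 0.744, -0.0, 0.0]
contact_force: [-0.3, 0.6, 0.4]
gripper_width: 12.2
grasp_force: 0.0
```

Call:
{"op": "drive_tool", "data": {"deltas": [[[0.6, 0, 0], [0, 0, 0]], [[0.6, 0, 0], [0, 0, 0]], [[0.6, 0, 0], [0, 0, 0]], [[0.6, 0, 0], [0, 0, 0]], [[0.6, 0, 0], [0, 0, 0]], [[0.6, 0, 0], [0, 0, 0]], [[0.6, 0, 0], [0, 0, 0]], [[0.6, 0, 0], [0, 0, 0]], [[0.6, 0, 0], [0, 0, 0]], [[0.6, 0, 0], [0, 0, 0]]]}}

```text
clock: 11.65
position: [476.3, -44.7, 38.6]
ee_rot: [-0.668, 0.744, 0.0, -0.0]
contact_force: [0.3, 0.5, -0.5]
gripper_width: 12.1
grasp_force: 0.2
```

```bash
cat >> h.py <<'E'
def look(n,z=68):
    s=arm.read_state();print(s['clock'],bd(s['position']),s['position'][2].round(1))
    d=get_image(n);h=cv2.cvtColor(d['img'],cv2.COLOR_RGB2HSV)
    m=((h[:,:,0]<12)|(h[:,:,0]>174))&(h[:,:,1]>130)&(h[:,:,2]>50)
    N,L,S,C=cv2.connectedComponentsWithStats(m.astype(np.uint8))
    for i in range(1,N):
        if S[i,4]<40: continue
        ys,xs=np.where(L==i);q=np.array([bd(cast(d,x,y,z,s)) for x,y in zip(xs,ys)])
        if abs(q.mean(0)).max()<330: print(n,C[i].round(),S[i,4],q.mean(0).round(),q.min(0),q.max(0))
    return d
E
python3 -c "
from h import *
look('wrist');look('scene')"
```

```text
11.65 [-74.7 -86.3] 38.6
wrist [456. 204.] 12478 [-142. -119.] [-169.6 -141.7] [-114.8  -92.9]
wrist [286. 219.] 5736 [ -75. -113.] [ -93.4 -128.2] [-55.1 -96. ]
wrist [ 73. 281.] 9328 [ 15. -85.] [ -11.7 -112.3] [ 41.  -56.7]
11.7 [-75.  -86.9] 38.5
scene [227. 164.] 116 [-139. -135.] [-162.5 -148.6] [-117.2 -120.2]
scene [232. 189.] 121 [ -70. -115.] [ -92.9 -127.2] [-52.9 -99.8]
scene [316. 197.] 316 [-63.  63.] [-83.2  40.7] [-40.   86.4]
scene [236. 212.] 358 [-13. -98.] [ -39. -120.] [ 15.5 -80. ]
scene [330. 219.] 356 [-9. 92.] [-41.3  74.5] [ 19.8 108.8]
scene [234. 250.] 257 [ 75. -91.] [  54.  -111.4] [ 95.9 -70.6]
scene [290. 278.] 363 [125.  20.] [99.1  2.7] [147.7  36.2]
```

Lid now moves with the fingers (by -73 → -113). Carry on over the end.

Call:
{"op": "drive_tool", "data": {"deltas": [[[0.6, 0, 0], [0, 0, 0]], [[0.6, 0, 0], [0, 0, 0]], [[0.6, 0, 0], [0, 0, 0]], [[0.6, 0, 0], [0, 0, 0]], [[0.6, 0, 0], [0, 0, 0]], [[0.6, 0, 0], [0, 0, 0]], [[0.6, 0, 0], [0, 0, 0]], [[0.6, 0, 0], [0, 0, 0]], [[0.6, 0, 0], [0, 0, 0]], [[0.6, 0, 0], [0, 0, 0]]]}}

```text
clock: 12.75
position: [469.8, -104.3, 38.6]
ee_rot: [-0.668, 0.744, 0.0, 0.0]
contact_force: [-0.4, -0.2, -0.3]
gripper_width: 11.8
grasp_force: 0.1
```

Call:
{"op": "drive_tool", "data": {"deltas": [[[0.6, 0, 0], [0, 0, 0]], [[0.6, 0, 0], [0, 0, 0]], [[0.6, 0, 0], [0, 0, 0]], [[0.8, 0, 0], [0, 0, 0]], [[0.8, 0, 0], [0, 0, 0]], [[0.8, 0, 0], [0, 0, 0]], [[0.8, 0, 0], [0, 0, 0]], [[0.6, 0, 0], [0, 0, 0]], [[0, 0, 0], [0, 0, 0]], [[0, 0, 0], [0, 0, 0]]]}}

```text
clock: 13.75
position: [463.8, -159.7, 38.6]
ee_rot: [-0.668, 0.744, 0.0, -0.0]
contact_force: [0.4, -0.2, 1.0]
gripper_width: 12.0
grasp_force: 0.0
```

```bash
python3 -c "
from h import *
look('wrist',15);look('scene')"
```

```text
13.75 [ -74.7 -202. ] 38.6
wrist [251. 219.] 2146 [ -56. -212.] [ -73.6 -228.4] [ -40.6 -191.7]
13.8 [ -74.7 -201.8] 38.6
scene [230. 162.] 289 [-147. -128.] [-178.2 -148.6] [-117.2 -109.2]
scene [316. 197.] 313 [-63.  64.] [-83.2  40.7] [-40.   86.4]
scene [189. 206.] 174 [ -23. -197.] [ -44.7 -212.5] [  -4.9 -178.9]
scene [236. 212.] 361 [-13. -98.] [ -39. -120.] [ 15.5 -80. ]
scene [330. 219.] 348 [-8. 92.] [-41.2  74.5] [ 19.8 108.8]
scene [234. 250.] 255 [ 75. -91.] [  54.  -111.4] [ 95.9 -70.6]
scene [290. 278.] 362 [125.  19.] [99.1  2.7] [147.7  36.2]
```

The lid is in the tray (about by -212). Now the wall bit: return along the lane and come down behind it.

Call:
{"op": "drive_tool", "data": {"deltas": [[[0, 0, -3], [0, 0, 0]], [[0, 0, -4], [0, 0, 0]], [[-3, -0.5, 0], [0, 0, 0]], [[-4, -0.5, 0], [0, 0, 0]], [[-4, 0, 0], [0, 0, 0]], [[-4, 0, 0], [0, 0, 0]], [[-4, 0, 0], [0, 0, 0]], [[-4, 0, 0], [0, 0, 0]], [[-4, 0, 0], [0, 0, 0]], [[-3, 0, 0], [0, 0, 0]], [[-1.4, 0, 0], [0, 0, 0]], [[0, 0, 0], [0, 0, 0]]]}}

```text
clock: 15.05
position: [507.7, 153.2, 108.5]
ee_rot: [-0.669, 0.743, -0.0, 0.0]
contact_force: [-1.2, 0.5, 0.2]
gripper_width: 12.2
grasp_force: 0.0
```

```bash
python3 -c "
from h import *
look('wrist')"
```

```text
15.05 [-65.1 113.8] 108.5
wrist [280. 142.] 4837 [-62.  64.] [-82.1  40. ] [-41.8  88.1]
wrist [139. 197.] 3259 [22. 96.] [-0.4 73.8] [ 42.8 120.3]
```

Call:
{"op": "drive_tool", "data": {"deltas": [[[0, 0, 2.5], [0, 0, 0]], [[0, -0.1, 2.5], [0, 0, 0]], [[0, 0, 1.5], [0, 0, 0]], [[0, 0, 0.5], [0, 0, 0]], [[0, 0, 0], [0, 0, 0]], [[0.6, 0, 0], [0, 0, 0]], [[0.6, 0, 0], [0, 0, 0]], [[0.6, 0, 0], [0, 0, 0]], [[0.6, 0, 0], [0, 0, 0]], [[0.6, 0, 0], [0, 0, 0]], [[0.6, 0, 0], [0, 0, 0]], [[0.6, 0, 0], [0, 0, 0]]]}}

```text
clock: 16.3
position: [504.6, 109.6, 39.1]
ee_rot: [-0.668, 0.744, -0.0, 0.001]
contact_force: [0.6, 1.8, 2.5]
gripper_width: 11.9
grasp_force: 1.4
```

Call:
{"op": "drive_tool", "data": {"deltas": [[[0.6, 0, 0], [0, 0, 0]], [[0.6, 0, 0], [0, 0, 0]], [[0.6, 0, 0], [0, 0, 0]], [[0.6, 0, 0], [0, 0, 0]], [[0.6, 0, 0], [0, 0, 0]], [[0.6, 0, 0], [0, 0, 0]], [[0.6, 0, 0], [0, 0, 0]], [[0.6, 0, 0], [0, 0, 0]], [[0.6, 0, 0], [0, 0, 0]], [[0.6, 0, 0], [0, 0, 0]]]}}

```text
clock: 17.3
position: [497.9, 49.8, 38.8]
ee_rot: [-0.668, 0.744, -0.0, 0.0]
contact_force: [-0.2, 3.1, 4.3]
gripper_width: 12.2
grasp_force: 3.0
```

```bash
python3 -c "
from h import *
look('wrist')"
```

```text
17.3 [-63.6   9.9] 38.8
wrist [61. 21.] 4732 [ 14. -88.] [ -8.  -94.3] [ 34.4 -79. ]
wrist [274. 203.] 9299 [-59. -23.] [-76.5 -44.3] [-40.4  -0.6]
```

Call:
{"op": "drive_tool", "data": {"deltas": [[[0.6, -0.1, 0], [0, 0, 0]], [[0.6, -0.1, 0], [0, 0, 0]], [[0.6, -0.1, 0], [0, 0, 0]], [[0.6, 0, 0], [0, 0, 0]], [[0.6, 0, 0], [0, 0, 0]], [[0.6, 0, 0], [0, 0, 0]], [[0.6, 0, 0], [0, 0, 0]], [[0.6, 0, 0], [0, 0, 0]], [[0.6, 0, 0], [0, 0, 0]], [[0.6, 0, 0], [0, 0, 0]], [[0.6, 0, 0], [0, 0, 0]], [[0.6, 0, 0], [0, 0, 0]]]}}

```text
clock: 18.55
position: [492.9, -22.1, 38.8]
ee_rot: [-0.668, 0.744, -0.0, 0.0]
contact_force: [0.8, 4.2, 5.2]
gripper_width: 11.7
grasp_force: 3.3
```

```bash
python3 -c "
from h import *
look('wrist');look('scene')"
```

```text
18.55 [-60.7 -62.1] 38.8
wrist [502. 131.] 13241 [-141. -123.] [-166.3 -143.9] [-115.3  -99.3]
wrist [274. 204.] 9153 [-56. -95.] [ -73.4 -116.3] [-37.4 -72.6]
wrist [101. 216.] 10544 [ 13. -89.] [ -14.6 -111.3] [ 37.5 -62.6]
wrist [  4. 214.] 261 [ 51. -90.] [ 47.5 -97.9] [ 54.3 -83.8]
18.6 [-60.9 -62.8] 38.7
scene [229. 162.] 246 [-145. -130.] [-178.2 -148.6] [-117.2 -109.2]
scene [237. 205.] 612 [-30. -98.] [ -75.8 -120. ] [ 15.5 -72.7]
scene [187. 205.] 147 [ -25. -202.] [ -44.3 -215.1] [  -9.3 -186.8]
scene [330. 219.] 360 [-9. 92.] [-41.2  74.5] [ 19.8 108.8]
scene [234. 250.] 253 [ 75. -91.] [  54.  -111.4] [ 94.1 -70.6]
scene [290. 278.] 364 [125.  19.] [99.1  2.6] [147.7  36.2]
```

Call:
{"op": "drive_tool", "data": {"deltas": [[[0.6, 0, 0], [0, 0, 0]], [[0.6, 0, 0], [0, 0, 0]], [[0.6, 0, 0], [0, 0, 0]], [[0.6, 0, 0], [0, 0, 0]], [[0.6, 0, 0], [0, 0, 0]], [[0.6, 0, 0], [0, 0, 0]], [[0.6, 0, 0], [0, 0, 0]], [[0.6, 0, 0], [0, 0, 0]], [[0.6, 0, 0], [0, 0, 0]], [[0.6, 0, 0], [0, 0, 0]], [[0.6, 0, 0], [0, 0, 0]], [[0.6, 0, 0], [0, 0, 0]]]}}

```text
clock: 19.85
position: [485.1, -93.5, 38.8]
ee_rot: [-0.668, 0.744, 0.0, 0.0]
contact_force: [0.6, 4.6, 6.6]
gripper_width: 11.9
grasp_force: 4.0
```

Call:
{"op": "drive_tool", "data": {"deltas": [[[0.6, 0, 0], [0, 0, 0]], [[0.6, 0, 0], [0, 0, 0]], [[0.6, 0, 0], [0, 0, 0]], [[0.8, 0, 0], [0, 0, 0]], [[0.8, 0, 0], [0, 0, 0]], [[0.8, 0, 0], [0, 0, 0]], [[0.8, 0, 0], [0, 0, 0]], [[0.8, 0, 0], [0, 0, 0]], [[0.8, 0, 0], [0, 0, 0]], [[0.6, 0, 0], [0, 0, 0]], [[0, 0, 0], [0, 0, 0]], [[0, 0, 0], [0, 0, 0]]]}}

```text
clock: 21.05
position: [477.1, -165.2, 38.5]
ee_rot: [-0.668, 0.744, 0.0, -0.0]
contact_force: [-0.1, 0.2, 1.1]
gripper_width: 12.2
grasp_force: 0.0
```

```bash
python3 -c "
from h import *
look('wrist',15);d=look('scene')
cv2.imwrite('pics/6.png',cv2.resize(d['img'][140:310,120:400,::-1],(784,476)))"
```

```text
21.05 [ -60.8 -206. ] 38.5
wrist [275. 247.] 3195 [ -55. -199.] [ -74.5 -222.4] [ -28.6 -169.8]
wrist [221. 254.] 172 [ -24. -195.] [ -30.2 -198.2] [ -19.2 -190.9]
21.1 [ -60.7 -205.8] 38.5
scene [230. 162.] 290 [-147. -128.] [-175.7 -148.6] [-117.2 -109.2]
scene [192. 206.] 194 [ -21. -191.] [ -45.2 -206.3] [   1.6 -177.4]
scene [236. 212.] 358 [-13. -98.] [ -39. -120.] [ 15.5 -80. ]
scene [330. 219.] 347 [-8. 92.] [-41.2  74.6] [ 19.8 108.8]
scene [234. 250.] 253 [ 75. -91.] [  54.  -111.4] [ 95.9 -70.6]
scene [290. 278.] 363 [125.  19.] [99.1  2.7] [147.7  36.2]
```

View pics/6.png

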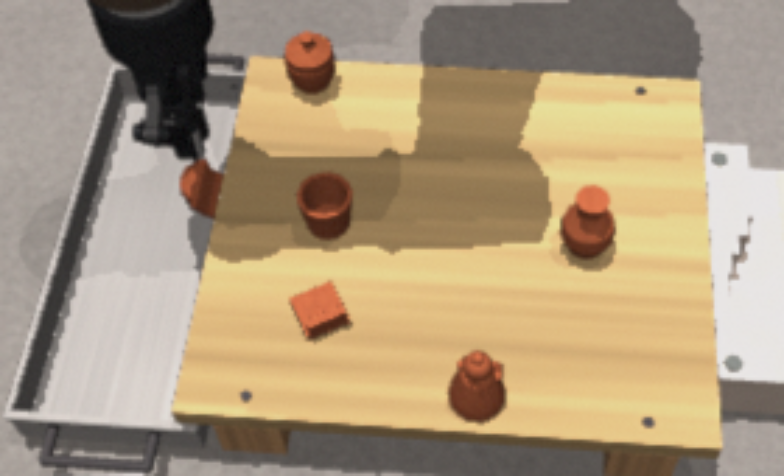

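The picture shows the wall bit in the tray on top of the lid at about (200,190), and the four whole pieces unmoved. The base bit is at (320,310) in the crop. Now I go over to behind the base bit.

Call:
{"op": "drive_tool", "data": {"deltas": [[[0, 0, -4], [0, 0, 0]], [[0, 0, -4.5], [0, 0, 0]], [[-1, -3.4, 0], [0, 0, 0]], [[-3, -3.4, 0], [0, 0, 0]], [[-4, -3.4, 0], [0, 0, 0]], [[-4, -3.4, 0], [0, 0, 0]], [[-4, 0, 0], [0, 0, 0]], [[0, 0, 0], [0, 0, 0]], [[0, 0, 0], [0, 0, 0]]]}}

```text
clock: 22.05
position: [625.9, -22.8, 123.2]
ee_rot: [-0.669, 0.744, 0.0, -0.0]
contact_force: [0.2, -0.9, -0.2]
gripper_width: 12.1
grasp_force: 0.0
```

```bash
python3 -c "
from h import *
d=look('wrist');print(d['img'].shape);look('wrist',15)"
```

```text
22.05 [ 71.6 -48.3] 123.2
wrist [279. 152.] 2777 [ 75. -91.] [  53.6 -112.3] [ 95.4 -69.6]
wrist [415. 151.] 4313 [ -8. -92.] [ -31.9 -113.1] [ 16.8 -69.8]
wrist [199. 299.] 808 [131.  10.] [113.2  -2. ] [146.7  22. ]
(420, 560, 3)
22.1 [ 71.4 -49.3] 123.4
wrist [279. 154.] 2754 [ 75. -85.] [  48.9 -110.6] [101.6 -58.4]
wrist [415. 152.] 4293 [-27. -86.] [ -56.4 -111.5] [  3.7 -58.5]
wrist [199. 300.] 738 [144.  40.] [123.1  26.5] [163.7  54.4]
```

Call:
{"op": "drive_tool", "data": {"deltas": [[[-0.6, -0.3, 2], [0, 0, 0]], [[0, 0, 2.5], [0, 0, 0]], [[0, 0, 2.5], [0, 0, 0]], [[0, 0, 1], [0, 0, 0]], [[0, 0, 0.5], [0, 0, 0]], [[0, 0, 0], [0, 0, 0]], [[0.6, 0, 0], [0, 0, 0]], [[0.6, 0, 0], [0, 0, 0]], [[0.6, 0, 0], [0, 0, 0]], [[0.6, 0, 0], [0, 0, 0]], [[0.6, 0, 0], [0, 0, 0]], [[0.6, 0, 0], [0, 0, 0]]]}}

```text
clock: 23.35
position: [626.0, -54.7, 38.8]
ee_rot: [-0.668, 0.744, -0.0, 0.0]
contact_force: [0.2, 0.4, 0.4]
gripper_width: 11.9
grasp_force: 0.3
```

Call:
{"op": "drive_tool", "data": {"deltas": [[[0.6, 0, 0], [0, 0, 0]], [[0.6, 0, 0], [0, 0, 0]], [[0.6, 0, 0], [0, 0, 0]], [[0.6, 0, 0], [0, 0, 0]], [[0.6, 0, 0], [0, 0, 0]]]}}

```text
clock: 23.85
position: [622.5, -84.5, 38.5]
ee_rot: [-0.668, 0.744, 0.0, -0.0]
contact_force: [1.8, 1.1, -0.5]
gripper_width: 11.8
grasp_force: 0.3
```

```bash
python3 -c "
from h import *
look('wrist')"
```

```text
23.85 [  75. -110.] 38.5
wrist [529.  71.] 5111 [ -12. -192.] [ -25.2 -210.4] [   3.5 -178.8]
wrist [304. 216.] 6528 [  68. -138.] [  48.9 -155.1] [  85.7 -116.6]
wrist [486. 321.] 7649 [-12. -90.] [ -42.4 -113.5] [ 18.4 -60.4]
```

Call:
{"op": "drive_tool", "data": {"deltas": [[[0.5, 0.2, 0], [0, 0, 0]], [[0.5, 0.2, 0], [0, 0, 0]], [[0.5, 0.1, 0], [0, 0, 0]], [[0.6, 0, 0], [0, 0, 0]], [[0.6, 0, 0], [0, 0, 0]], [[0.6, 0, 0], [0, 0, 0]], [[0.6, 0, 0], [0, 0, 0]], [[0.6, 0, 0], [0, 0, 0]], [[0.6, 0, 0], [0, 0, 0]], [[0.6, 0, 0], [0, 0, 0]], [[0.6, 0, 0], [0, 0, 0]]]}}

```text
clock: 25.0
position: [610.8, -146.7, 38.6]
ee_rot: [-0.668, 0.744, 0.0, -0.0]
contact_force: [0.0, -0.2, 0.5]
gripper_width: 12.2
grasp_force: 0.0
```

Call:
{"op": "drive_tool", "data": {"deltas": [[[0.6, 0, 0], [0, 0, 0]], [[0.6, 0, 0], [0, 0, 0]], [[0.6, 0, 0], [0, 0, 0]], [[0.8, 0, 0], [0, 0, 0]], [[0.8, 0, 0], [0, 0, 0]], [[0, 0, 0], [0, 0, 0]], [[0, 0, 0], [0, 0, 0]], [[0, 0, -3], [0, 0, 0]], [[0, 0, -4], [0, 0, 0]], [[0, 0, -4], [0, 0, 0]], [[0, 0, -4], [0, 0, 0]], [[0, 0, 0], [0, 0, 0]]]}}

```text
clock: 26.2
position: [611.0, -180.4, 196.2]
ee_rot: [-0.668, 0.744, -0.006, 0.004]
contact_force: [0.7, 0.4, 0.3]
gripper_width: 11.7
grasp_force: 0.0
```

```bash
python3 -c "
from h import *
e=look('wrist',15);d=look('scene')
cv2.imwrite('pics/7.png',np.hstack([cv2.resize(d['img'][140:310,110:290,::-1],(400,378)),cv2.resize(e['img'][:,:,::-1],(400,300))[:, :].copy() if 0 else cv2.copyMakeBorder(cv2.resize(e['img'][:,:,::-1],(400,300)),0,78,0,0,0)]))"
```

```text
26.2 [  74.  -206.6] 196.2
wrist [304. 180.] 1087 [  57. -208.] [  36.  -226.7] [  77.  -188.9]
wrist [413. 193.] 1839 [ -51. -196.] [ -77.4 -221.4] [ -26.2 -170.8]
wrist [527. 294.] 2337 [-183.  -86.] [-217.1 -115.9] [-147.7  -54.3]
wrist [365. 305.] 502 [-11. -71.] [-29.7 -84. ] [  6.1 -57.2]
26.25 [  72.  -206.2] 192.6
scene [230. 162.] 290 [-147. -128.] [-178.2 -148.6] [-117.2 -109.2]
scene [192. 206.] 194 [ -21. -191.] [ -45.4 -206.3] [   1.6 -177.7]
scene [236. 212.] 349 [-13. -98.] [ -39.  -119.6] [ 15.5 -80.3]
scene [330. 219.] 345 [-8. 92.] [-38.9  74.5] [ 19.8 108.8]
scene [180. 253.] 215 [  87. -193.] [  67.7 -209.3] [ 104.3 -177.9]
scene [290. 278.] 372 [126.  19.] [101.    2.5] [147.8  36.2]
```

View pics/7.png

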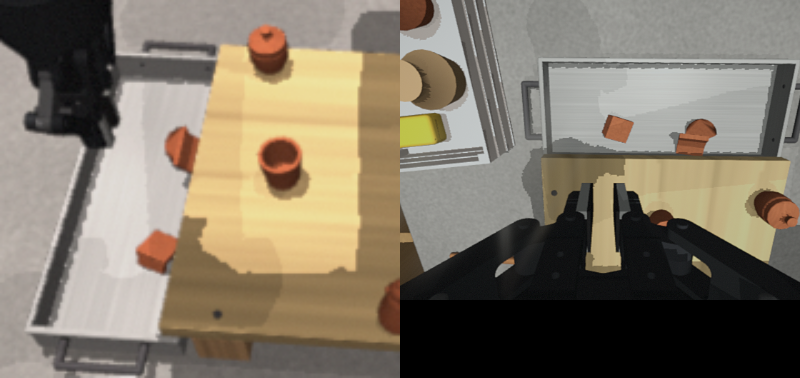

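All three pieces are in the tray: the base bit is at (618,128) in the right panel, the lid at (702,128) and the wall bit at (690,143) next to it, near the board end. I check the wall bit's margin to the tray limits (tray by from -171 to -295).

```bash
python3 -c "
from h import *
s=arm.read_state();d=get_image('wrist');b,a=150,370
for z in(10,20,35): print(z,[bd(cast(d,405,v,z,s)) for v in(187,200,214)])
cv2.imwrite('pics/8.png',cv2.resize(d['img'][150:240,360:470,::-1],(660,540),interpolation=cv2.INTER_CUBIC))
for x,y in ((-100,-180),(100,-180)): print(proj(d,[560+x*.994+y*.109,33-x*.109+y*.994,60],s))"
```

```text
10 [array([ -47.6, -200.5]), array([ -48.8, -187.3]), array([ -50.2, -172.8])]
20 [array([ -44.1, -202.6]), array([ -45.4, -189.8]), array([ -46.7, -175.7])]
35 [array([ -39. , -205.9]), array([ -40.2, -193.6]), array([ -41.5, -180.2])]
(np.float64(481.99260801804496), np.float64(222.57600634140402))
(np.float64(250.92773470389992), np.float64(222.07435908855564))
```

View pics/8.png

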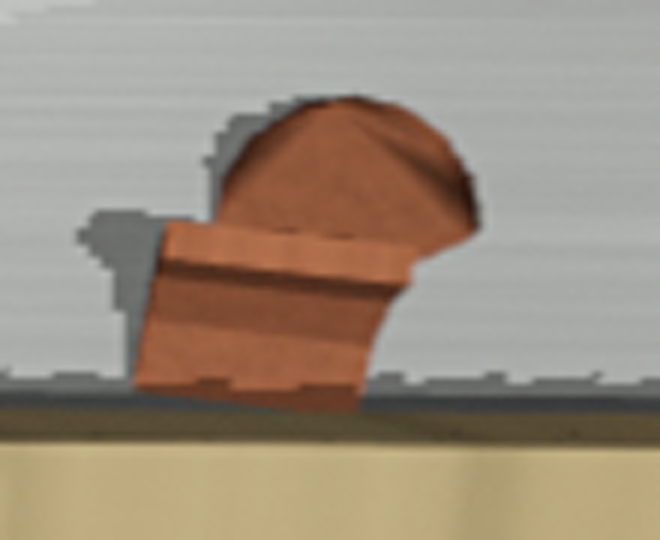

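The picture shows the wall bit on its side between the tray's near wall and the lid. Its middle is at by about -188, some 17 mm inside the -171 limit. The arm is clear, so I hand in.

```bash
python3 -c "
from bench import arm
print(arm.job_done())"
```

```text
the job is handed in; nothing more can be done
None
```

I swept all three broken pieces into the scrap tray, left the four whole pieces standing where they were, and handed the job in at about 26 s; it did not report a verdict.

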